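Switch the airbrush manifold to the hose tail

TASK

The air manifold on the bench is closed; switch it over to the outlet that has the ribbed hose tail: pull the selector knob up against its spring, turn its pointer to that outlet and let the knob drop fully home in that outlet's detent, without letting it drop in at any other outlet on the way. The detents are not exactly in line with the fittings, so feel for the notch gently, never force the knob or its key pin, leave the jar, bottle and sanding block beside the manifold where they stand, and let go of the knob at the end.

Things in the scene. Friction and masses are not known exactly. Their poses are not given: they have to be found in the camera images.
- manifold: fixed grey steel box, 190 x 200 mm, 45 mm high, on a 210 x 220 mm flange 4 mm thick. Origin: centre of its underside on the bench, below the knob's axis; z up; x points to the engraved 'closed' bar, where the pointer starts. Outlets stand on top, 78 mm from the knob's axis, at -1.27, -0.72, 0.72, 1.27 rad from x (counter-clockwise from above positive); which fitting is in which outlet varies.
- knob_grip (a point): where to grip the knob: on its vertical axis, 80 mm above the bench with the knob home; x axis towards the pointer. Black knob: round skirt 50 mm across, its top 58 mm above the bench; on it an upright bar 44 mm long (along x), 14 mm thick, 58 to 88 mm above the bench. Fingers go either side of the 14 mm, or stand loosely there to turn the knob while the spring is free to move it down.
- pointer_tip (a point): tip of the small pointer nose on the knob's skirt, 36 mm from the knob's axis, 53 mm above the bench with the knob home; a thin white line on the nose and on top of the bar shows the same direction. (A stage lamp hangs over the bench at x 0.64, y -0.18, from 0.3 m up: swing in to the knob from the robot's side.)
- selector_pull (a joint): how far the knob is pulled up (m): 0 = home in a notch; 0.008 = key pin riding on the land between notches (clear of the ring above that); 0.015 = hard upper stop. The spring pulls down with 4 N at 0, rising by 250 N/m. Let go of, the knob falls by itself onto the land, or home if the pin is over a notch.
- selector_turn (a joint): angle of the knob (rad) about its vertical axis, counter-clockwise from above positive; 0 = pointer along the manifold's x axis (closed), start within 0.05 of that; limits -1.7 and 1.7. Friction of about 0.03 N m keeps it where it is left.
- detent_key: square-ended steel pin under the knob, 26 mm from its axis on the pointer's side, moving with it. It drops into notches 8 mm deep in a hidden ring: one per outlet, 0.035 rad play each way, all off the fittings' directions by one unknown angle up to 0.18 rad either way; at closed a wide one (0.25 rad each way). It bears 25 N: do not turn hard on a notch wall, press down on the land or haul on the stop.
- hose_tail: the wanted outlet fitting, fixed on top of the manifold: slim steel hose tail with four tapering ribs like a stack of cones, on a round foot 22 mm across, 32 mm high in all, the tallest of the four. Origin at the centre of its foot on the manifold's top (45 mm above the bench).
- coupler: another outlet fitting: steel quick coupler, a fat smooth sleeve 24 mm across with a narrower round top, 22 mm high. Origin at the centre of its foot.
- blank_plug: another outlet fitting: low steel six-sided blanking plug, about 21 mm across, 9 mm high. Origin at the centre of its foot.
- dome_cap: another outlet fitting: round steel dome cap 24 mm across, 15 mm high. Origin at the centre of its foot.
- jar_bronze: bystander: paint jar with ribbed lid, 48 mm across, 66 mm high, standing loose left of the manifold; origin at the centre of its underside.
- paint_slate: bystander: squeeze paint bottle with a cone nozzle, 37 mm across, 109 mm high, standing loose right of the manifold; origin at the centre of its underside.
- sanding_block: bystander: cork sanding block 43 x 71 x 24 mm, lying loose to the far right of the manifold; origin at the centre of its underside.

How it is judged:
On the way, in this order (a step that is already met when the one before it is completed fails the run):
1. the knob is pulled up clear of the closed notch, onto or above the ring (more than 7 mm) (value of joint selector_pull above 0.007 m), for 0.1 s.
2. the pulled-up knob's pointer is brought round to within about 0.33 rad of the hose tail's direction before it drops in (value of joint selector_pull above 0.005 m and x of hose_tail in the frame of knob_grip above 0 m and y of hose_tail in the frame of knob_grip between -0.025 and 0.025 m), for 0.05 s.
At the end, for the whole second after the job is handed in: the knob is fully home (pulled out by less than 2.5 mm) in the hose tail's detent, the line of its pointer passing within 21 mm of the hose tail's centre (about 0.27 rad; the next notch is beyond that), at rest (value of joint selector_pull below 0.0025 m and x of hose_tail in the frame of knob_grip above 0 m and y of hose_tail in the frame of knob_grip between -0.021 and 0.021 m and velocity of joint selector_turn between -0.05 and 0.05 rad/s); the robot touches nothing.
It fails at once if the knob drops in at the outlet with the coupler (value of joint selector_pull below 0.004 m and (x of coupler in the frame of knob_grip above 0 m and y of coupler in the frame of knob_grip between -0.021 and 0.021 m)).
It fails at once if the knob drops in at the outlet with the blank plug (value of joint selector_pull below 0.004 m and (x of blank_plug in the frame of knob_grip above 0 m and y of blank_plug in the frame of knob_grip between -0.021 and 0.021 m)).
It fails at once if the knob drops in at the outlet with the dome cap (value of joint selector_pull below 0.004 m and (x of dome_cap in the frame of knob_grip above 0 m and y of dome_cap in the frame of knob_grip between -0.021 and 0.021 m)).
It fails at once if the key pin is forced: more than 25 N on it from the notched ring or the upper stop (contact force between detent_key and anything else above 25 N).
It fails at once if the jar, the bottle or the sanding block is moved by more than 15 mm (distance of any of jar_bronze, paint_slate, sanding_block from where it was at the start of the episode above 0.015 m).
It also fails if it takes over 48 s, if anything falls off the work surface, if the arm or the gripper's body presses on something with over 40 N, if the wrist force passes 120 N, or if a joint passes its speed limit or range.

ROBOT

A 6-joint arm with a two-finger parallel gripper is mounted at the origin on a cart in front of the work surface, level with it; the furniture and walls round the work are solid. World frame = base frame: x ahead of the robot, y to its left, z up, the work surface at z = 0. Lengths are in m, angles in rad, forces in N, time in s.
With the tool pointing down it reaches from about 0.25 to 0.8 m from the base axis. Payload 3.9 kg.
Tool frame: the origin (TCP) lies where the fingers leave the gripper's body, on its centre line; the fingertips stand 73 mm ahead of it and the grasp point (between the pads) lies ahead of it (bot.tcp_to_grasp is the z of the grasp point in the tool frame, in m); z points along the fingers, x is the direction in which the jaws open and shut, and the axes are right-handed (so a half turn about z gives the same grasp; the last joint's range is limited). The gripper opens to 85 mm and grips with 20 to 120 N. Pads are 22 mm wide; open, the fingers measure 114 mm over their backs; the gripper's body (76 mm by 85 mm) begins 54 mm behind the grasp point. The pads swing forward as they close: fully open they stand 13 mm farther back than shut.
Start: joints at [1.108, 0.26, -0.138, 1.173, 0, 1.571], TCP at [0.234, 0.47, 0.304] pointing down, gripper open.
Joint ranges: [-2.78, 2.78], [-0.83, 1.72], [-1.28, 1.37], [-1.9, 2.12], [-1.57, 1.48], [-3.14, 3.14]. Speed limits (rad/s): [2.57, 2.57, 3.14, 3.14, 3.14, 3.14].

INTERFACE

Orientations are given as a rotation vector (axis times angle).
In Python, from plant import bot, vision gives the robot as it stands. The module is installed in compiled form; this text tells all that it offers.
- The arm moves only by the shell command python3 -m jog 'ROWS' [FORCE]. ROWS is JSON, a list that holds one entry, the list of rows, each a list of 7 numbers: the shift along the tool's x, y, z in mm, then the turn, a rotation vector about the tool's x, y, z in rad, then the gripper command: -1 is shut, 1 is fully open, values between are in proportion. In form: [[[x, y, z, rx, ry, rz, fingers], ...]]. A call has 1 to 8 rows; each row shifts and turns the commanded pose from where the row before left it, along the tool's axes as they then stand; what a row does not reach is not made up. A row lasts 1/8 s, in which the tool goes at most 62.5 mm and 10.7 degrees, less where a joint would pass 70% of its speed; a pose out of reach is approached as far as the arm can. A call with a gripper value outside its range is refused whole. The fingers move at their own pace and stop on an object; FORCE is the grip in N (left out, the last holds). Time passes only in rows, so rows that do not move let the fingers close. It gives the time, the measured TCP pose, the force and the opening at its end, in the units of the state.
- bot.state(): the state, without advancing time (a new reading comes with each control period).
- vision.read_camera(name): name is "scene" or "top" or "wrist"; returns a dict with "color" (400x640x3 uint8, blue, green, red), "K" (3x3 intrinsics, pixels), "R" (3x3) and "t" (3): a world point X has camera coordinates R X + t. Camera axes: x right, y down, z forward; pixel columns grow to the right and rows downward; lengths in m; the calibration is good to about 2 mm. A picture is of the moment at which its call begins. There is no depth.
- bot.finish_job(): hands the job in, once; it reports no verdict.
The state is a dict: "clock": time; "q": joint angles; "joint_velocities": joint speeds; "effort": joint torques, N m; "position": TCP position; "tool_rot": TCP orientation; "contact_force": force on the tool from outside, world axes, zero at the start; "torque": the same for the moment, N m; "width": finger opening in m.
Only numpy, scipy, OpenCV 4.12 (cv2) and the standard library are available. Lean on these libraries where they do the work, as an engineer would, in place of code of your own. Each camera call takes 0.05 s, during which the arm holds its last target.

## Working session

There is one attempt and no reset: what is moved stays moved. The work goes in short steps, Python scripts to look and compute and a shell command to move; the robot and the scene stay as the last step left them, time stands still between calls to the robot, and variables do not carry over. Pictures are saved under pics/ and viewed, and the job is handed in when it is done.

```bash
mkdir -p pics; python3 - <<'E'
from plant import bot, vision
import cv2
print(bot.state(), bot.tcp_to_grasp)
for n in ("scene","top"):
    c=vision.read_camera(n); cv2.imwrite(f"pics/{n}0.png",c["color"]); print(n,c["K"],c["R"],c["t"])
E
```

```text
{'clock': 0.0, 'q': array([ 1.10800869e+00,  2.60661965e-01, -1.39377701e-01,  1.17268669e+00,
        9.55692907e-06,  1.57081975e+00]), 'joint_velocities': array([ 0.00222695, -0.00025321, -0.00046006,  0.00151851, -0.00013616,
       -0.00088163]), 'effort': array([ 5.13653176e-04, -4.05674601e+01,  2.53922385e+01,  1.87200255e-02,
        1.92539096e-04,  1.16951108e-05]), 'position': array([0.23414039, 0.46929459, 0.30307306]), 'tool_rot': array([ 2.67084974e+00,  1.65222017e+00, -2.58526614e-03]), 'contact_force': array([0.3991971 , 0.24033834, 0.28350563]), 'torque': array([ 0.02372694,  0.07428364, -0.04532133]), 'width': 0.08547367267916217} 0.0539
scene [[518.51447307   0.         321.59405309]
 [  0.         518.51447307 204.42812989]
 [  0.           0.           1.        ]] [[ 0.73461832 -0.67819644 -0.01963449]
 [-0.40382926 -0.41380437 -0.81589697]
 [ 0.54521359  0.60730184 -0.57786384]] [-0.29057856  0.34896447  0.67371898]
top [[467.00533198   0.         316.83126657]
 [  0.         467.00533198 195.32492297]
 [  0.           0.           1.        ]] [[ 1.75410569e-02 -9.99844882e-01  1.58875152e-03]
 [-9.91745482e-01 -1.76007787e-02 -1.27008313e-01]
 [ 1.27016575e-01  6.52222901e-04 -9.91900380e-01]] [0.15606042 0.54821322 1.14638759]
```

View pics/scene0.png

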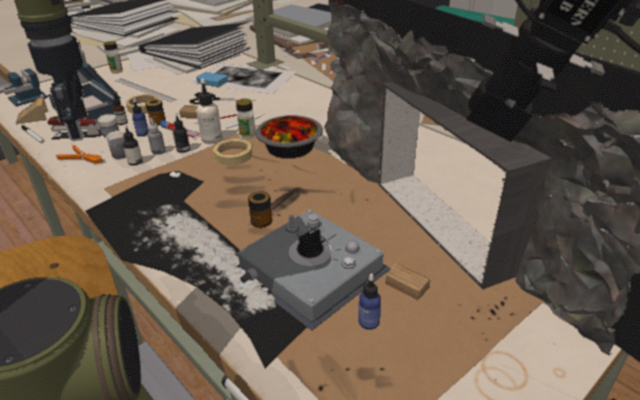

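View pics/top0.png

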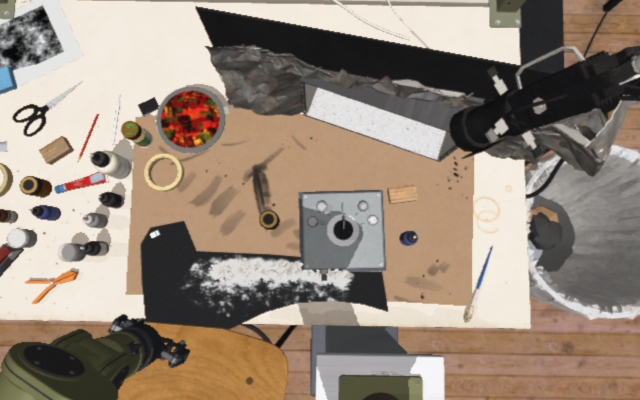

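```bash
python3 - <<'E'
import cv2
a=cv2.imread("pics/scene0.png")[200:330,230:410]; cv2.imwrite("pics/s_c.png",cv2.resize(a,None,fx=4.4,fy=4.4,interpolation=cv2.INTER_CUBIC))
a=cv2.imread("pics/top0.png")[180:285,250:430]; cv2.imwrite("pics/t_c.png",cv2.resize(a,None,fx=4.4,fy=4.4,interpolation=cv2.INTER_CUBIC))
E
```

```text
(no output)
```

View pics/s_c.png

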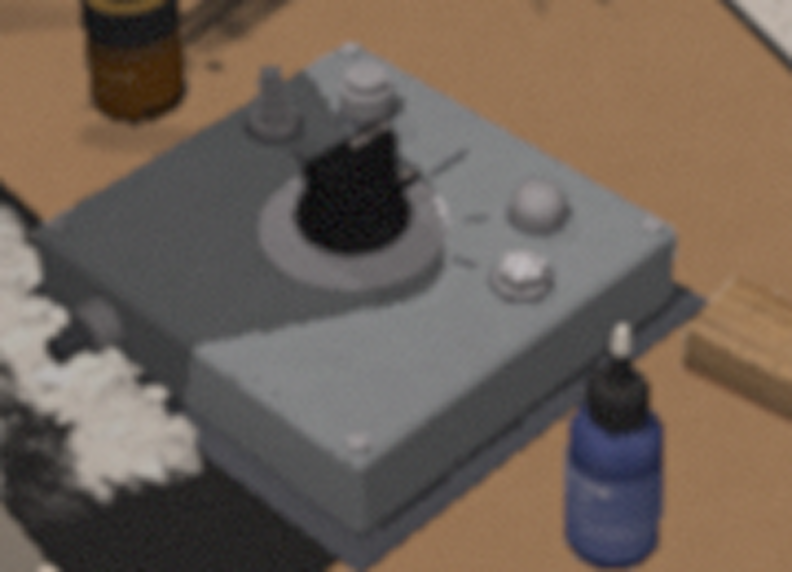

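View pics/t_c.png

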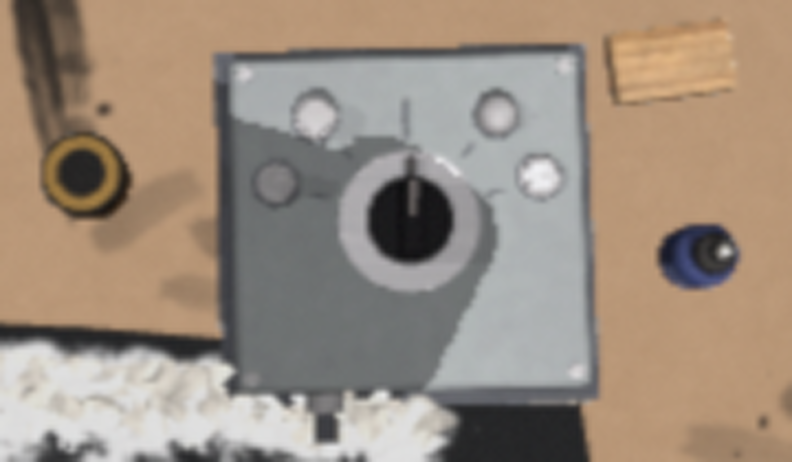

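The slim stack on a foot, at crop (275,105) and full image (292,224), looks like the hose tail. It stands in the far-left outlet at +1.27 rad. The fat sleeve next to it, at (367,90) in the crop, is the coupler at +0.72. The dome and the hex plug are on the right. I'll fit the manifold pose next.

```bash
cat > h.py <<'E'
import numpy as np, cv2
from plant import bot, vision
def ray(c,uv,z):
    d=c["R"].T@np.linalg.solve(c["K"],[uv[0],uv[1],1.]); o=-c["R"].T@c["t"]
    return o+d*(z-o[2])/d[2]
def proj(c,X):
    p=c["R"]@np.asarray(X)+c["t"]; p=c["K"]@p; return p[:2]/p[2]
E
python3 - <<'E'
from h import *
c=vision.read_camera("top")
px=lambda x,y:(250+(x+.5)/4.4-.5,180+(y+.5)/4.4-.5)
F=[ray(c,px(*p),.004) for p in [(215,55),(583,45),(597,397),(225,403)]]
S=[ray(c,px(*p),.045) for p in [(243,75),(566,66),(576,373),(252,380)]]
for n,A in(("flange",F),("screws",S)):
    A=np.array(A); print(n,A.round(4).tolist(),"ctr",A.mean(0).round(4))
    v=(A[0]+A[1]-A[2]-A[3])/2; w=(A[0]+A[3]-A[1]-A[2])/2
    print("sizes",np.linalg.norm(v),np.linalg.norm(w),"yaw",np.arctan2(v[1],v[0]),np.arctan2(-w[0],w[1]))
print("disc",ray(c,px(409,220),.046))
ct=(np.array(F).mean(0)+np.array(S).mean(0))/2
print("skirt",ray(c,px(410,219),.058),"bar line",ray(c,px(413,213),.088),ray(c,px(411,160),.055),ray(c,px(416,182),.088))
for n,p,h in(("hose",(276,184),.05),("coup",(316,115),.062),("dome",(497,112),.055),("plug",(541,176),.054)):
    print(n,ray(c,px(*p),h))
E
```

```text
flange [[0.5569, 0.2136, 0.004], [0.5667, -0.0038, 0.004], [0.3613, -0.0118, 0.004], [0.3541, 0.2032, 0.004]] ctr [0.4597 0.1003 0.004 ]
sizes 0.204311078240037 0.2163240040287063 yaw 0.04505221619441824 0.0393291839613267
screws [[0.5402, 0.1957, 0.045], [0.5486, 0.0117, 0.045], [0.3755, 0.006, 0.045], [0.3685, 0.1871, 0.045]] ctr [0.4582 0.1001 0.045 ]
sizes 0.17254786938710923 0.1827276981482167 yaw 0.041575767117642985 0.04237266516730778
disc [0.45928761 0.10032338 0.046     ]
skirt [0.45919382 0.10043912 0.058     ] bar line [0.46081438 0.10052636 0.088     ] [0.49247865 0.10005584 0.055     ] [0.47772383 0.09906531 0.088     ]
hose [0.47800209 0.17568255 0.05      ]
coup [0.51620676 0.15390327 0.062     ]
dome [0.52045166 0.05187719 0.055     ]
plug [0.48484281 0.02687477 0.054     ]
```

```bash
python3 -m jog '[[[-29,46,9,0,0,0,1],[-29,46,9,0,0,0,1],[-29,46,9,0,0,0,1],[-29,46,9,0,0,0,1],[-29,46,9,0,0,0,1],[-29,46,9,0,0,0,1],[-29,46,9,0,0,0,1],[-28,45,9,0,0,0,1]]]' 30; python3 -m jog '[[[0,0,0,0,0,-0.15,1],[0,0,0,0,0,-0.15,1],[0,0,0,0,0,-0.15,1],[0,0,0,0,0,0,1]]]'; python3 - <<'E'
from h import *
s=bot.state(); print(s)
from scipy.spatial.transform import Rotation as R
print(R.from_rotvec(s["tool_rot"]).as_matrix().round(4))
c=vision.read_camera("wrist"); cv2.imwrite("pics/w1.png",c["color"])
for n,r,z in(("knobtop",0,.088),("hose",.078,.05)):
    a=1.27+.042; print(n,proj(c,[.459+r*np.cos(a),.1003+r*np.sin(a),z]))
E
```

```text
clock: 1.15
position: [0.4602, 0.0975, 0.2315]
tool_rot: [-2.672, -1.652, -0.0]
contact_force: [1.6, 1.3, -0.7]
width: 0.0851
clock: 1.65
position: [0.4595, 0.0991, 0.2317]
tool_rot: [-2.238, -2.205, 0.001]
contact_force: [0.6, 0.1, 0.6]
width: 0.0854
{'clock': 1.65, 'q': array([ 2.12375698e-01,  2.12676024e-01, -3.99825002e-01,  9.58921235e-01,
        9.95381607e-06,  2.27111395e-01]), 'joint_velocities': array([ 5.47942160e-03, -3.51601231e-03, -7.11603413e-04, -5.10957071e-05,
        1.64409635e-03,  3.92688912e-02]), 'effort': array([-8.63036234e-02, -3.59065962e+01,  2.35086286e+01,  2.89406948e-03,
       -3.47827307e-03, -3.04313293e-01]), 'position': array([0.45946187, 0.09907506, 0.23166274]), 'tool_rot': array([-2.23750325e+00, -2.20477263e+00,  8.21597004e-04]), 'contact_force': array([0.56737897, 0.11854502, 0.63948865]), 'torque': array([-0.01952057, -0.00684647,  0.00233386]), 'width': 0.08543150602503267}
[[ 1.470e-02  9.999e-01 -6.000e-04]
 [ 9.999e-01 -1.470e-02 -1.000e-04]
 [-1.000e-04 -6.000e-04 -1.000e+00]]
knobtop [317.65562628 213.35910829]
hose [406.0531741  221.27461395]
```

View pics/w1.png

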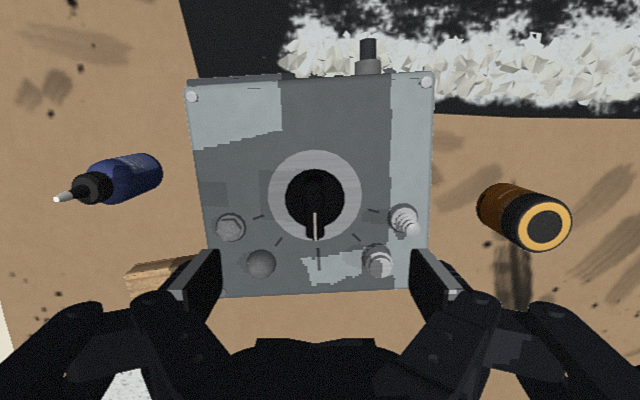

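The wrist picture confirms it: the ribbed cone stack at (404,222) is the outlet at +1.27, and the coupler at (378,262) is at +0.72. I'll refine the knob axis and pointer from an enlarged crop.

```bash
python3 - <<'E'
import cv2
a=cv2.imread("pics/w1.png")[140:280,250:430]; cv2.imwrite("pics/w1c.png",cv2.resize(a,None,fx=4.2,fy=4.2,interpolation=cv2.INTER_CUBIC))
E
```

```text
(no output)
```

View pics/w1c.png

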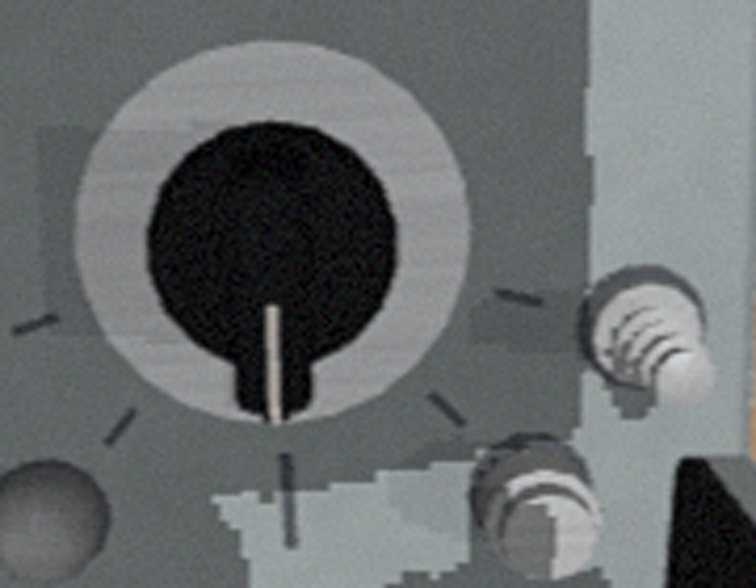

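```bash
python3 - <<'E'
from h import *
c=vision.read_camera("wrist")
px=lambda x,y:(250+(x+.5)/4.2-.5,140+(y+.5)/4.2-.5)
print("disc",[ray(c,px(*p),.046).round(4) for p in((75,230),(469,225),(272,40),(272,422))], "mid",ray(c,px(271.5,230),.046))
print("bar line ends z88",ray(c,px(272,306),.088),ray(c,px(277,420),.088))
p=[ray(c,px(147,240),.058),ray(c,px(397,240),.058)];print("skirt",p)
b=[ray(c,px(284,455),.045),ray(c,px(292,547),.045)];print("closed mark",b)
E
```

```text
disc [array([0.4547, 0.0583, 0.046 ]), array([0.4548, 0.1377, 0.046 ]), array([0.4174, 0.0986, 0.046 ]), array([0.4967, 0.0974, 0.046 ])] mid [0.45528042 0.09790682 0.046     ]
bar line ends z88 [0.45835611 0.09803756 0.088     ] [0.4792456  0.09858772 0.088     ]
skirt [array([0.45395545, 0.07400621, 0.058     ]), array([0.45468085, 0.12208424, 0.058     ])]
closed mark [array([0.5046455 , 0.09977947, 0.045     ]), array([0.52613332, 0.10122548, 0.045     ])]
```

```bash
python3 -m jog '[[[0,-1.5,30,0,0,-0.025,1],[0,0,25,0,0,0,1],[0,0,20,0,0,0,0.3],[0,0,12,0,0,0,0],[0,0,9,0,0,0,-0.3],[0,0,0,0,0,0,-0.4],[0,0,0,0,0,0,-0.4]]]' 25; python3 - <<'E'
from h import *
for n in("wrist","scene"):
    c=vision.read_camera(n); a=c["color"]
    if n=="scene": a=cv2.resize(a[180:330,210:410],None,fx=3.5,fy=3.5,interpolation=2)
    cv2.imwrite(f"pics/{n}2.png",a)
E
```

```text
clock: 2.62
position: [0.4587, 0.0993, 0.1364]
tool_rot: [2.208, 2.234, 0.001]
contact_force: [0.4, -0.6, 0.4]
width: 0.0257
```

View pics/wrist2.png

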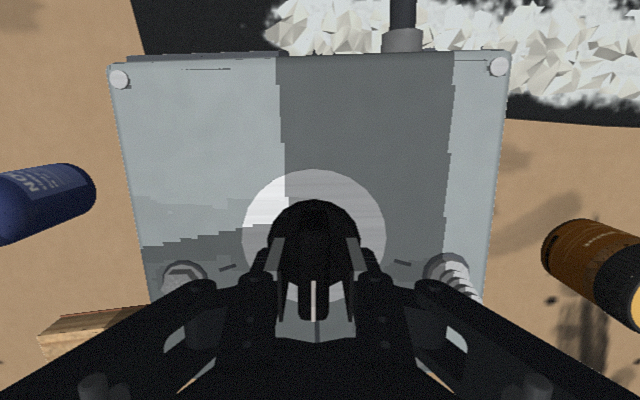

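View pics/scene2.png

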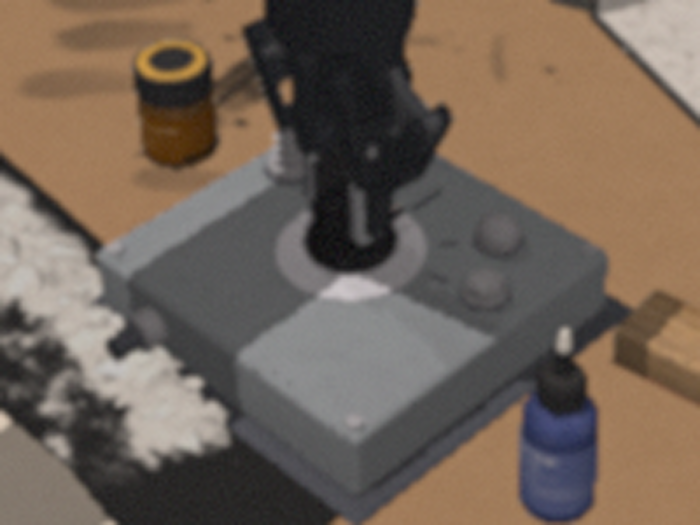

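The bar stands centred between the fingers, with its white line at (314,300), the fingers at 275 and 352, and the tips just above the skirt. Closing now.

```bash
python3 -m jog '[[[0,0,0,0,0,0,-0.6],[0,0,0,0,0,0,-0.7],[0,0,0,0,0,0,-1],[0,0,0,0,0,0,-1]]]' 30
```

```text
clock: 3.22
position: [0.4585, 0.0989, 0.1364]
tool_rot: [2.207, 2.234, 0.0]
contact_force: [-1.0, -3.3, 5.9]
width: 0.0134
```

```bash
python3 -m jog '[[[0,0,-1.5,0,0,0,-1],[0,0,-1.5,0,0,0,-1],[0,0,-1,0,0,0,-1]]]'; python3 -m jog '[[[0,0,-1.5,0,0,0,-1],[0,0,-1.5,0,0,0,-1],[0,0,-1,0,0,0,-1],[0,0,0,0,0,0,-1]]]';python3 -m jog '[[[0,0,-1,0,0,0,-1],[0,0,-1,0,0,0,-1],[0,0,0,0,0,0,-1],[0,0,0,0,0,0,-1]]]'; python3 -c "
from plant import bot;s=bot.state();print(s['contact_force'],s['torque'],s['position'])"
```

```text
clock: 3.6
position: [0.4583, 0.0989, 0.1396]
tool_rot: [2.208, 2.234, -0.001]
contact_force: [2.9, -3.8, -6.3]
width: 0.0136
clock: 4.1
position: [0.4583, 0.099, 0.1438]
tool_rot: [2.208, 2.234, -0.001]
contact_force: [4.0, -3.4, -5.4]
width: 0.0135
clock: 4.6
position: [0.4583, 0.099, 0.1458]
tool_rot: [2.207, 2.234, -0.001]
contact_force: [4.2, -4.3, -6.7]
width: 0.0133
[ 4.23415719 -4.2517086  -6.70322946] [-0.85318422 -0.8383009   0.02033877] [0.45828975 0.09895603 0.14575918]
```

```bash
python3 -m jog '[[[-0.5,0.5,-1,0,0,0,-1],[0,0,-0.5,0,0,0,-1],[0,0,0,0,0,0,-1]]]'; python3 - <<'E'
from h import *
s=bot.state();print(s['contact_force'],s['torque'],s['position'])
for n in("scene",):
    c=vision.read_camera(n); a=c["color"]
    a=cv2.resize(a[180:330,210:410],None,fx=3.5,fy=3.5,interpolation=2)
    cv2.imwrite(f"pics/{n}3.png",a)
E
```

```text
clock: 4.97
position: [0.4584, 0.0988, 0.1473]
tool_rot: [-2.207, -2.235, 0.0]
contact_force: [2.8, -2.6, -7.3]
width: 0.0135
[ 2.82310146 -2.60197606 -7.27975339] [-0.58103305 -0.66380001 -0.02478576] [0.45844951 0.09878485 0.14727939]
```

View pics/scene3.png

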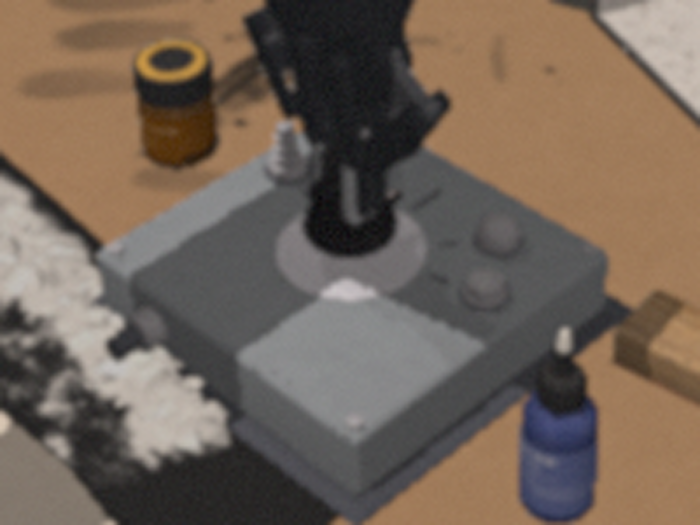

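```bash
python3 -m jog '[[[-0.3,0.3,0,0,0,-0.05,-1],[0,0,0,0,0,-0.08,-1],[0,0,0,0,0,-0.1,-1],[0,0,0,0,0,-0.1,-1],[0,0,0,0,0,0,-1]]]'; python3 -c "
from plant import bot;s=bot.state();print(s['contact_force'],s['torque'],s['position'],s['q'])"
```

```text
clock: 5.65
position: [0.4585, 0.0987, 0.1473]
tool_rot: [-1.811, -2.566, -0.0]
contact_force: [1.9, -0.7, -6.7]
width: 0.0132
[ 1.912752   -0.72747321 -6.70928583] [-0.1886518  -0.43797312  0.01965996] [0.45849663 0.09872127 0.1472974 ] [ 0.21155283  0.29522211 -0.53814755  0.73818503  0.00099279 -0.12985355]
```

```bash
python3 -m jog '[[[0,0,0,0,0,-0.1,-1],[0,0,0,0,0,-0.1,-1],[0,0,0,0,0,-0.1,-1],[0,0,0,0,0,-0.1,-1],[0,0,0,0,0,-0.1,-1],[0,0,0,0,0,-0.1,-1],[0,0,0,0,0,0,-1]]]'; python3 - <<'E'
from h import *
s=bot.state();print(s['contact_force'],s['torque'],s['position'])
for n in("wrist","scene"):
    c=vision.read_camera(n); a=c["color"]
    if n=="scene": a=cv2.resize(a[180:330,210:410],None,fx=3.5,fy=3.5,interpolation=2)
    cv2.imwrite(f"pics/{n}4.png",a)
E
```

```text
clock: 6.52
position: [0.4584, 0.0988, 0.1473]
tool_rot: [-0.974, -2.985, -0.001]
contact_force: [1.0, -0.4, -7.2]
width: 0.0137
[ 1.02693176 -0.37494469 -7.18063451] [-0.00044493 -0.22955343  0.03369169] [0.45839643 0.09879606 0.1472644 ]
```

View pics/wrist4.png

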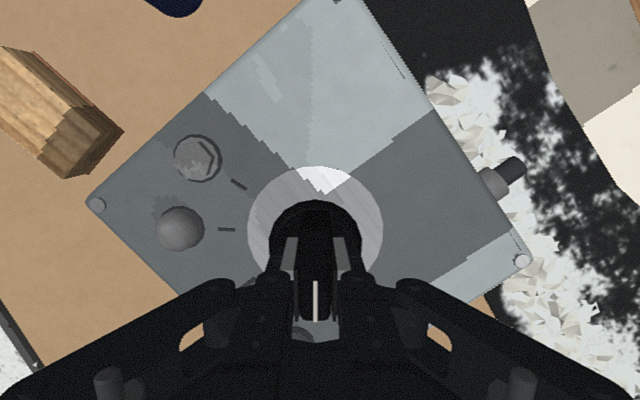

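View pics/scene4.png

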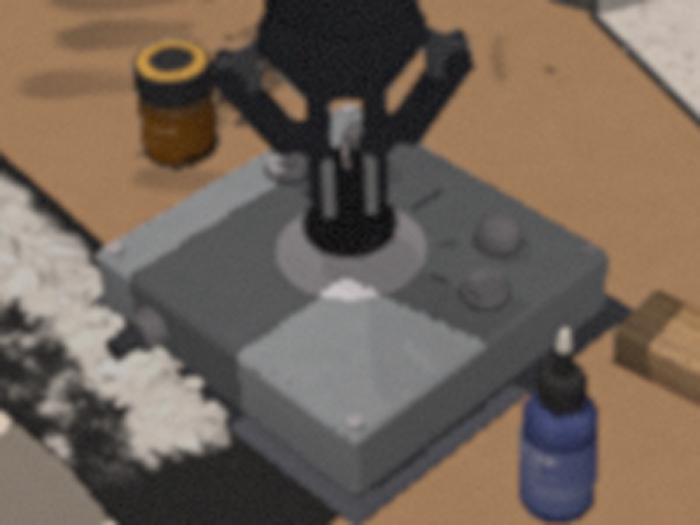

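The knob follows the gripper, with the white line still centred at (315,295), and stays up. It is now near 0.9 rad. I'll carry on past the hose tail to about 1.52.

```bash
python3 -m jog '[[[0,0,0,0,0,-0.1,-1],[0,0,0,0,0,-0.1,-1],[0,0,0,0,0,-0.1,-1],[0,0,0,0,0,-0.1,-1],[0,0,0,0,0,-0.1,-1],[0,0,0,0,0,-0.1,-1],[0,0,0,0,0,-0.02,-1],[0,0,0,0,0,0,-1]]]'; python3 - <<'E'
from h import *
s=bot.state();print(s['contact_force'],s['torque'],s['position'], 2*np.arctan2(s['tool_rot'][1],s['tool_rot'][0])-np.pi/2-.042)
c=vision.read_camera("wrist"); cv2.imwrite("pics/wrist5.png",c["color"])
E
```

```text
clock: 7.62
position: [0.4583, 0.0987, 0.1472]
tool_rot: [-0.016, -3.14, -0.001]
contact_force: [0.3, 1.4, -7.2]
width: 0.0136
[ 0.28045384  1.43014244 -7.16044362] [0.26578742 0.12689518 0.00253784] [0.45828974 0.09871605 0.14720322] -4.764504092629729
```

View pics/wrist5.png

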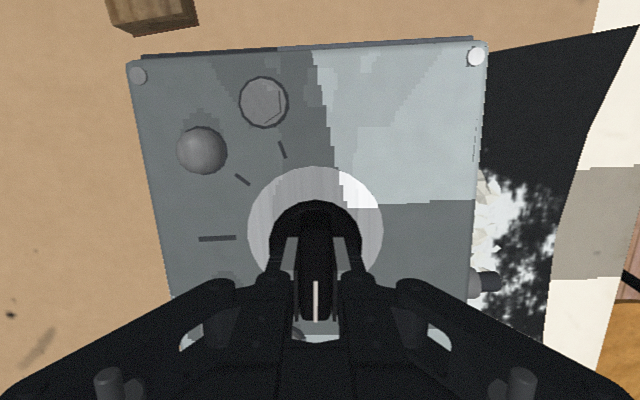

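Angle is about 1.52 rad, past the hose notch's farthest possible place, and the bar is straight in the jaws. I'll ease the knob down near the land and loosen the fingers.

```bash
python3 -m jog '[[[0,0,1.2,0,0,0,-1],[0,0,1,0,0,0,-1],[0,0,0,0,0,0,-1]]]'; python3 -m jog '[[[0,0,0,0,0,0,-0.62],[0,0,0,0,0,0,-0.62],[0,0,0,0,0,0,-0.62],[0,0,0,0,0,0,-0.62]]]' ; cat > look.py <<'E'
import sys
from h import *
s=bot.state();print(s['contact_force'].round(1),s['torque'].round(2),s['position'].round(4),"z-angle",(2*np.arctan2(s['tool_rot'][1],s['tool_rot'][0])-np.pi/2-.042+np.pi)%(2*np.pi)-np.pi,"w",s['width'])
c=vision.read_camera("wrist"); a=c["color"]; 
g=a[170:240,312].mean(1); print("skirt edge row",170+int(np.argmax(g<50)))
cv2.imwrite(f"pics/{sys.argv[1]}.png",cv2.resize(a[160:340,210:420],None,fx=3,fy=3,interpolation=2))
E
python3 look.py l1
```

```text
clock: 8.05
position: [0.4584, 0.0986, 0.1449]
tool_rot: [-0.014, -3.14, -0.001]
contact_force: [-2.2, 3.3, -8.1]
width: 0.0133
clock: 8.55
position: [0.4594, 0.0982, 0.1456]
tool_rot: [0.014, 3.14, -0.001]
contact_force: [-1.1, -1.0, 1.2]
width: 0.0164
[-1.1 -1.   1.2] [-0.19  0.41 -0.  ] [0.4594 0.0982 0.1456] z-angle 1.5199959763109767 w 0.016432236411116703
skirt edge row 201
```

View pics/l1.png

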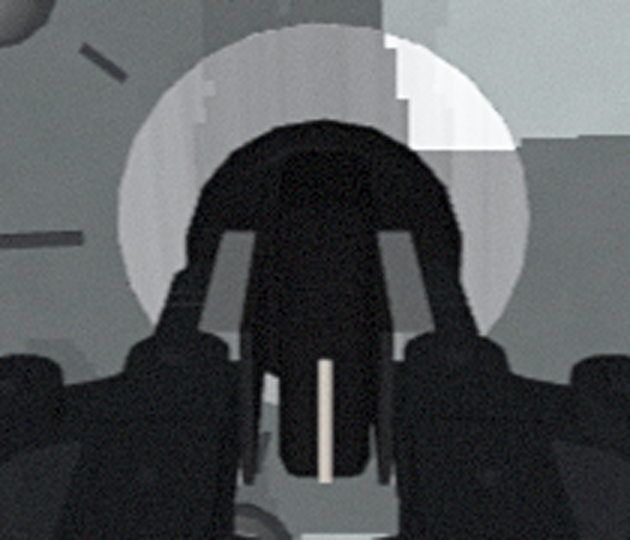

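```bash
python3 -m jog '[[[0,0,0,0,0,0.03,-0.62],[0,0,0,0,0,0.03,-0.62],[0,0,0,0,0,0.03,-0.62],[0,0,0,0,0,0,-0.62]]]' ; python3 look.py l2
```

```text
clock: 9.1
position: [0.4587, 0.0984, 0.1451]
tool_rot: [-0.155, -3.137, 0.0]
contact_force: [-2.1, -1.8, 2.4]
width: 0.0159
[-2.1 -1.8  2.4] [-0.25  0.49  0.05] [0.4587 0.0984 0.1451] z-angle 1.4297985360176622 w 0.01588598560286803
skirt edge row 200
```

View pics/l2.png

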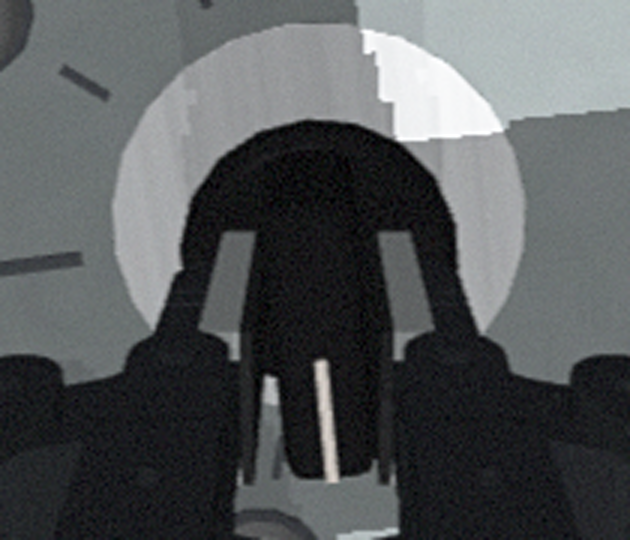

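```bash
python3 -m jog '[[[0,0,0,0,0,0.025,-0.62],[0,0,0,0,0,0.025,-0.62],[0,0,0,0,0,0,-0.62]]]' ; python3 look.py l3
```

```text
clock: 9.52
position: [0.4589, 0.0986, 0.1451]
tool_rot: [-0.234, -3.133, -0.001]
contact_force: [-2.9, 0.7, -1.0]
width: 0.0162
[-2.9  0.7 -1. ] [-0.14  0.5   0.02] [0.4589 0.0986 0.1451] z-angle 1.3799278575644287 w 0.016168270634149412
skirt edge row 196
```

View pics/l3.png

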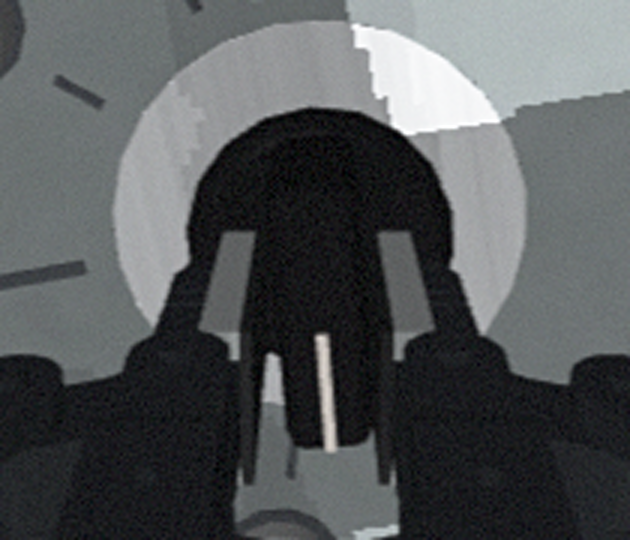

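The view shows a drop: the bar's end moved from crop row 480 to 450, and the skirt's edge from row 200 to 196. I'll check the depth against projections of a home knob and a landed knob.

```bash
python3 - <<'E'
from h import *
c=vision.read_camera("wrist")
f=lambda p:((np.array(p)-np.array([210,160])+.5)*3-.5).round(0)
for pull in(0,.004,.008):
    out=[]
    for a in (1.42,1.47):
        w=a+.045
        for ctr in((.458,.0985),):
            tip=[ctr[0]+.022*np.cos(w),ctr[1]+.022*np.sin(w),.088+pull]; m=[ctr[0]+.0*np.cos(w),ctr[1],.088+pull]
            out.append((f(proj(c,tip)),f(proj(c,m))))
    sk=[f(proj(c,[ctr[0]+.025*np.cos(t),ctr[1]+.025*np.sin(t),.058+pull])) for t in np.linspace(0,6.28,60)]
    sk=np.array(sk); print(pull,out,"skirt top",sk[:,1].min(),"x",sk[:,0].min(),sk[:,0].max())
for n in("scene","top"):
    c=vision.read_camera(n); a=c["color"]
    r=(slice(180,330),slice(210,410)) if n=="scene" else (slice(180,285),slice(250,430))
    cv2.imwrite(f"pics/{n}6.png",cv2.resize(a[r],None,fx=3.8,fy=3.8,interpolation=2))
E
```

```text
0 [(array([321., 459.]), array([315., 332.])), (array([328., 459.]), array([315., 332.]))] skirt top 119.0 x 177.0 453.0
0.004 [(array([322., 475.]), array([315., 345.])), (array([329., 475.]), array([315., 345.]))] skirt top 126.0 x 174.0 457.0
0.008 [(array([322., 492.]), array([315., 358.])), (array([329., 492.]), array([315., 358.]))] skirt top 132.0 x 171.0 460.0
```

View pics/scene6.png

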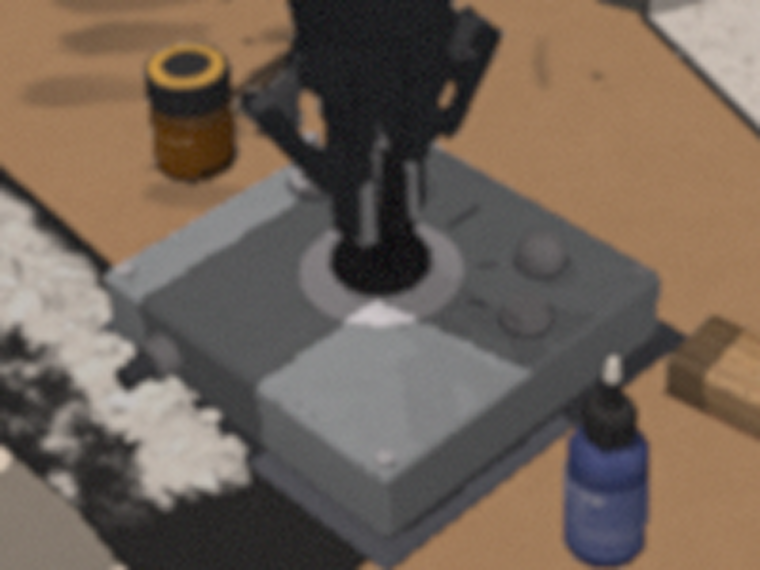

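The line runs from (321,335) to (333,450). That fits the home model (332 to 459) and not the landed one (358 to 492), so the knob is fully home at about 1.45 to 1.48 rad. I'll open and withdraw straight up.

```bash
python3 -m jog '[[[0,0,0,0,0,0,-0.4],[0,0,0,0,0,0,-0.2],[0,0,-3,0,0,0,-0.1],[0,0,-10,0,0,0,-0.1],[0,0,-20,0,0,0,0],[0,0,-30,0,0,0,0],[0,0,-30,0,0,0,0],[0,0,0,0,0,0,0]]]' ; python3 - <<'E'
from h import *
print(bot.state()['contact_force'])
c=vision.read_camera("wrist"); cv2.imwrite("pics/w7.png",c["color"])
for a in(1.27,1.42,1.47):
  for p in (0,.008):
    w=a+.045; print(a,p,[proj(c,[.458+r*np.cos(w),.0985+r*np.sin(w),.088+p]).round(1) for r in(0,.022)])
E
```

```text
clock: 10.72
position: [0.4608, 0.0988, 0.2412]
tool_rot: [0.233, 3.127, 0.003]
contact_force: [-0.7, 0.8, -1.3]
width: 0.0428
[-0.66589494  0.84039779 -1.28470333]
1.27 0 [array([318.5, 208.2]), array([315.4, 235.6])]
1.27 0.008 [array([318.6, 211.4]), array([315.3, 239.6])]
1.42 0 [array([318.5, 208.2]), array([319.7, 235.7])]
1.42 0.008 [array([318.6, 211.4]), array([319.8, 239.7])]
1.47 0 [array([318.5, 208.2]), array([321.1, 235.7])]
1.47 0.008 [array([318.6, 211.4]), array([321.2, 239.6])]
```

View pics/w7.png

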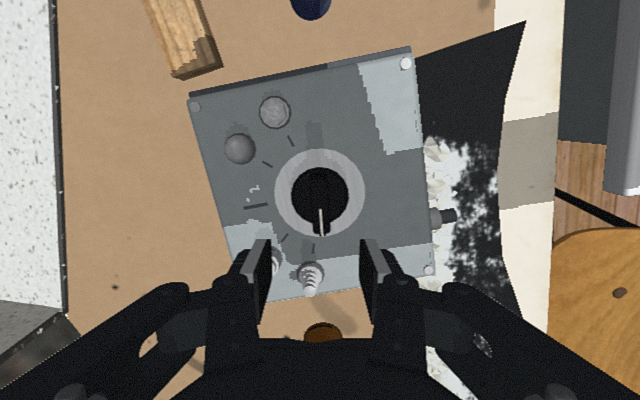

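The white line runs from (320,209) to (322,236), matching the home model at about 1.45 rad. The hose tail is at (309,275), and the gripper is clear, 100 mm above the knob. I'll check the bystanders and the line once more, then hand in.

```bash
python3 -m jog '[[[0,0,0,0,0,0,0],[0,0,0,0,0,0,0]]]'; python3 - <<'E'
from h import *
A=cv2.imread("pics/scene0.png");c=vision.read_camera("scene");B=c["color"]
cv2.imwrite("pics/s8.png",cv2.resize(np.hstack([A[180:330,230:440],B[180:330,230:440]]),None,fx=1.9,fy=1.9,interpolation=2))
E
```

```text
clock: 11.02
position: [0.4582, 0.0983, 0.2372]
tool_rot: [-0.233, -3.131, 0.001]
contact_force: [-0.9, -0.7, 0.1]
width: 0.0427
```

View pics/s8.png

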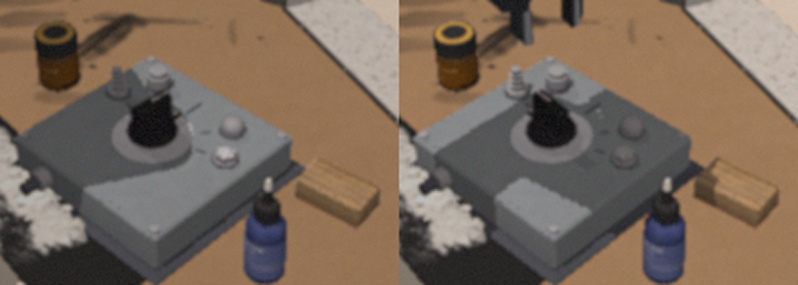

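The before and after views match for the jar (57,55 / 456,55), the bottle and the block. The knob sits as low as at the start, with its bar turned toward the hose tail.

```bash
python3 -c "
from plant import bot; print(bot.finish_job())"
```

```text
the job is handed in; nothing more can be done
None
```

I switched the manifold to the hose-tail outlet, the far-left one at +1.27 rad, and handed the job in at about 11 s. No verdict is reported back.

**What I did:** I gripped the knob bar at 30 N and raised it about 11 mm. I then turned it past the coupler and beyond the hose tail to about 1.52 rad. There I eased it down onto the land, loosened the fingers to 16 mm and swept gently back until the pin dropped in. Then I opened the fingers and withdrew straight up.

**Last checks:**
- **Knob depth:** the white line in the wrist picture fits the knob fully home, not sitting on the land (8 mm higher).
- **Pointer angle:** about 1.45 rad, estimated from the picture. That puts the pointer line about 14 mm from the hose tail's centre (limit 21 mm). The 0.18 rad gap is at the edge of the stated detent offset, but my angle is only good to a few hundredths of a radian.
- **Forces:** wrist readings stayed under about 10 N at every check. The force on the key pin itself can't be measured.
- **Surroundings:** the jar, bottle and sanding block look unmoved between the before and after pictures. The gripper is about 100 mm above its working height and touching nothing.

The top and wrist cameras disagreed by about 2 mm on the knob's axis. I used the midpoint and corrected it from the side forces while lifting. No check failed.

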